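Pull a drawer runner apart and lay its rail along the marking fence

ROBOT

A 6-joint arm with a two-finger parallel gripper is mounted at the origin on a cart in front of the work surface, level with it; the furniture and walls round the work are solid. World frame = base frame: x ahead of the robot, y to its left, z up, the work surface at z = 0. Lengths are in m, angles in degrees, forces in N, time in s.
With the tool pointing down it reaches from about 0.375 to 0.9 m from the base axis. Payload 3.1 kg.
Tool frame: the origin (TCP) lies at the very end of the fingers, on their centre line; the grasp point (between the pads) lies 19 mm behind it; z points along the fingers, y is the line along which they close (so a half turn about z gives the same grasp; the last joint's range is limited). The gripper opens to 87 mm and grips with 3 to 60 N. Pads are 19 mm wide; open, the fingers measure 117 mm over their backs; the gripper's body (75 mm by 190 mm) begins 51 mm behind the grasp point.
Start: joints at [-83.68, 30.224, 82.088, -0, 67.689, -10.227], TCP at [0.178, -0.599, 0.223] pointing down, gripper open.
Joint ranges: [-176.69, 176.69], [-43.24, 126.21], [12.49, 139.97], [-82, 262], [0, 151.66], [-163.58, 163.58]. Speed limits (degrees/s): [159.86, 159.86, 180, 180, 180, 180].

INTERFACE

Orientations are given as a 3x3 rotation matrix whose columns are the frame's x, y, z axes.
In Python, from rig import * gives the robot as it stands.
- The arm moves only by the tool jog_arm, never from a script. Its arguments are lists of equal length, an entry for each row: "delta_pos": the shift along the world's x, y, z in cm, a list of three; "turn": the turn about the world's z in degrees; "grip": the closure, from 0 (fully open) to 1 (shut). In form: {"delta_pos": [[x, y, z], ...], "turn": [turn, ...], "grip": [grip, ...]}. A call has 1 to 12 rows; each row is the pose to reach, as a shift and turn from the pose commanded when the call began; what a row does not reach only later rows make up. A row lasts 1/8 s, in which the tool goes at most 62.5 mm and 10.7 degrees, less where a joint would pass 70% of its speed; a pose out of reach is approached as far as the arm can. A call with a gripper value outside its range is refused whole. The fingers move at their own pace and stop on an object; the grip force is fixed at half the most. Time passes only in rows, so rows that repeat a pose let the fingers close. It gives the time, the measured TCP pose, the force, the opening and the grip force at its end, in the units of the state.
- read_state(): the state, without advancing time (a new reading comes with each control period).
- capture(name): name is "side" or "top"; returns a dict with "color" (400x640x3 uint8, blue, green, red), "fovy" (degrees; the focal length in pixels is half the picture's height over the tangent of half this angle, whatever the lens; pixels are square), "cx", "cy" (the principal point, pixels), "k1" (the pictures are not rectified: a ray, as slopes to the right and down, at radius r is drawn at 1 + k1 r^2 times it, then the intrinsics apply), "camera_from_world" (4x4, takes a point from world to camera coordinates). Camera axes: x right, y up, looking along -z (the intrinsics and any distortion apply to the point x, -y, -z); pixel columns grow to the right and rows downward; lengths in m; the calibration is good to about 2 mm. A picture is of the moment at which its call begins. There is no depth.
- hand_in(): hands the job in; it is judged then, once.
The state is a dict: "time_s": time; "joint_positions": joint angles; "qvel": joint speeds; "tau": joint torques, N m; "position": TCP position; "tcp_rot": TCP orientation; "force": force on the tool from outside, world axes, zero at the start; "moment": the same for the moment, N m; "opening": opening from 0.0 (shut) to 1.0 (fully open); "grasp_force": force on a finger pad.
Only numpy, scipy, OpenCV 4.12 (cv2) and the standard library are available. Lean on these libraries where they do the work, as an engineer would, in place of code of your own. Each camera call takes 0.05 s, during which the arm holds its last target. There are 200 camera calls.

TASK

Pull the inner rail out of the two-way drawer runner: hidden under it, one end of the channel has a spring catch that lets go at a firm straight pull and the other end a fixed stop that does not, so find out by feel which way it comes off. Lay the rail gently, same face up, on the marking-out board and push it against the fence until its whole length lies snug along it, not past the fence's ends. The fence is only finger-tight: do not shove it out of its setting, and leave the tools on the bench alone.

Things in the scene. Friction and masses are not known exactly. Their poses are not given: they have to be found in the camera images.
- rail_center (a point): Centre of the loose inner rail, 7.5 mm above its underside. Bare steel, straight, 220 mm long (along its y), 15 mm high, 0.27 to 0.43 kg, both ends and sides alike, one section throughout: a body 25 mm wide, and at its foot a flange 3.5 mm thick that makes the foot 35 mm wide. Hollow below; the face with screw holes and slots looks up. Grip it across its width.
- rail_end_a (a point): Middle of the rail's end at its -y: 110 mm from its centre, 7.5 mm above its underside. At the start each end sticks 28 to 52 mm out of the channel over the bare bench, its underside 22 mm above the bench.
- rail_end_b (a point): Middle of the rail's end at its +y: 110 mm from its centre, 7.5 mm above its underside. From the channel's middle the rail runs easily (1 N) about 50 mm either way. Then, on the side of the catch, a pull of 8 to 16 N over 5 mm snaps it past and the rest slides out easily (free at 180 mm); on the other side it stops dead (25 N and more). Which side is which changes from start to start.
- panel: Plywood cabinet divider lying flat, fixed, 110 (x) x 146 (y) mm, top 20 mm above the bench; origin at the centre of its footprint at bench height. Along its middle (y) is screwed the runner's outer channel: steel, 44 mm wide, 140 mm long, top 29.5 mm above the bench, open at both ends; lips hold the rail down, so it only slides along the panel's y.
- board: Plywood marking-out board lying flat, fixed, 260 (x) x 130 (y) mm, top 20 mm above the bench; origin at the centre of its footprint at bench height. The fence stands on it along its x; the free part for the rail is on the +y side of the fence, about 85 mm wide.
- fence_face (a point): Middle of the fence's upright face, 7.5 mm above the board's top. The fence is an aluminium angle 250 mm long (along x), 25 mm high; its face looks to +y, the rail is pushed against it along -y. Snug against it, the rail's centre line is 17.5 mm from the face. Behind the face lie its foot and two black thumb-nuts, tops 40 mm above the bench.
- fence (a joint): Where the fence is set, in m along the board's -y (-0.004 to 0.004 at the start). Its thumb-nuts are only finger-tight: pushed with more than about 10 N it slides and stays there. Sliding the rail over the board takes 1 to 3 N.
- marker: Marker pen lying on the bench, 131 mm long, 18 mm thick; origin under its centre. Leave alone.
- caliper: Digital caliper lying on the bench, 215 x 57 x 14 mm; origin under its centre. Leave alone.
- tape_measure: Yellow pocket tape measure lying on its side, 68 x 83 x 37 mm; origin under its centre. Leave alone.

How it is judged (in metres and radians):
On the way:
1. the rail has been pulled past the catch and is right out of the channel, at either end ((y of rail_center in the frame of panel above 0.183 m or y of rail_center in the frame of panel below -0.183 m)), for 0.1 s.
At the end, for the whole second after the job is handed in: The rail lies flat on the marking-out board, holes up, on the +y side of the fence, let go: both its ends within 2 mm of touching the fence's face, neither more than 3 mm past the end of the fence (y of rail_end_a in the frame of fence_face between 0.014 and 0.0195 m and z of rail_end_a in the frame of fence_face between -0.004 and 0.004 m and y of rail_end_b in the frame of fence_face between 0.014 and 0.0195 m and z of rail_end_b in the frame of fence_face between -0.004 and 0.004 m and x of rail_center in the frame of fence_face between -0.018 and 0.018 m and angle between rail_center's own z axis and vertical below 0.1 rad).
It fails at once if the fence is shoved more than 2 mm out of its setting (distance of fence_face from where it was at the start of the episode above 0.002 m).
It fails at once if the rail is let fall (not touched by the fingers and faster than 0.5 m/s: a drop of over about 13 mm) (linear speed of rail above 0.5 m/s and contact force between the fingers and rail below 0.2 N).
It fails at once if a tool lying on the bench is moved more than 20 mm (distance of any of marker, caliper, tape_measure from where it was at the start of the episode above 0.02 m).
It also fails if it takes over 72 s, if anything falls off the work surface, if the arm or the gripper's body presses on something with over 40 N, if the wrist force passes 120 N, or if a joint passes its speed limit or range.

## Working session

There is one attempt and no reset: what is moved stays moved. The work goes in short steps, Python scripts to look and compute and a tool call to move; the robot and the scene stay as the last step left them, time stands still between calls to the robot, and variables do not carry over. Pictures are saved under pics/ and viewed, at most 10 in all, crops included, and the job is handed in when it is done.

Besides the shell and the picture viewer there is one more tool, called after "Emit:" as name(argument=value, ...) on one line, values as JSON. jog_arm: Moves the arm, as the interface text tells. Its arguments: {"type":"object","properties":{"delta_pos":{"type":"array"},"turn":{"type":"array"},"grip":{"type":"array"}},"required":["delta_pos","turn","grip"]}

```bash
mkdir -p pics; cat > h.py <<'E'
import numpy as np, cv2
from rig import *
def rays(c,uv):
    f=c["color"].shape[0]/2/np.tan(np.radians(c["fovy"])/2)
    K=np.array([[f,0,c["cx"]],[0,f,c["cy"]],[0,0,1.]])
    p=cv2.undistortPoints(np.array(uv,float).reshape(-1,1,2),K,np.array([c["k1"],0,0,0.])).reshape(-1,2)
    M=np.array(c["camera_from_world"]);R=M[:3,:3];o=-R.T@M[:3,3]
    return o,np.c_[p[:,0],-p[:,1],-np.ones(len(p))]@R
def onplane(c,uv,z):
    o,d=rays(c,uv);return o+d*((z-o[2])/d[:,2])[:,None]
def proj(c,P):
    f=c["color"].shape[0]/2/np.tan(np.radians(c["fovy"])/2)
    M=np.array(c["camera_from_world"]);q=np.atleast_2d(P)@M[:3,:3].T+M[:3,3]
    s=np.c_[q[:,0],-q[:,1]]/-q[:,2:];s=s*(1+c["k1"]*(s**2).sum(1,keepdims=True))
    return s*f+[c["cx"],c["cy"]]
E
python3 - <<'E'
from h import *
import pickle
for n in("top","side"):
    c=capture(n);cv2.imwrite(f"pics/{n}0.png",c["color"]);pickle.dump(c,open(n+"0.pkl","wb"))
    print(n,c["fovy"],c["k1"],rays(c,[[c["cx"],c["cy"]]]))
print(read_state())
E
```

```text
top 57.87545777259868 -0.01172217328423022 (array([ 0.4706895 , -0.04750302,  0.98588244]), array([[ 0.07032911, -0.03039039, -0.9970608 ]]))
side 50.92960495031285 -0.056176389043421635 (array([ 0.50544335, -0.79436053,  0.7014299 ]), array([[ 0.00896766,  0.73608418, -0.6768306 ]]))
{'time_s': 0.1, 'joint_positions': array([-8.36797843e+01,  3.02725086e+01,  8.21486399e+01,  5.28723672e-04,
        6.76890474e+01, -1.02268329e+01]), 'qvel': array([ 0.0362373 , -0.223938  , -0.15265863, -0.02766248, -0.11083734,
       -0.12792876]), 'tau': array([-3.17106415e-04, -4.40983629e+01, -1.77150893e+01,  6.35072985e-02,
        5.34246024e-02, -4.33652815e-05]), 'position': array([ 0.17796436, -0.59844768,  0.22168386]), 'tcp_rot': array([[ 9.58587227e-01,  2.84799029e-01, -2.03239164e-04],
       [ 2.84798887e-01, -9.58585383e-01,  1.91253160e-03],
       [ 3.49865051e-04, -1.89121065e-03, -9.99998150e-01]]), 'force': array([-0.49080496, -0.26550309,  0.16604711]), 'moment': array([ 0.00594227,  0.00152772, -0.00058184]), 'grasp_force': 0.0, 'opening': 1.000798041921797}
```

View pics/top0.png

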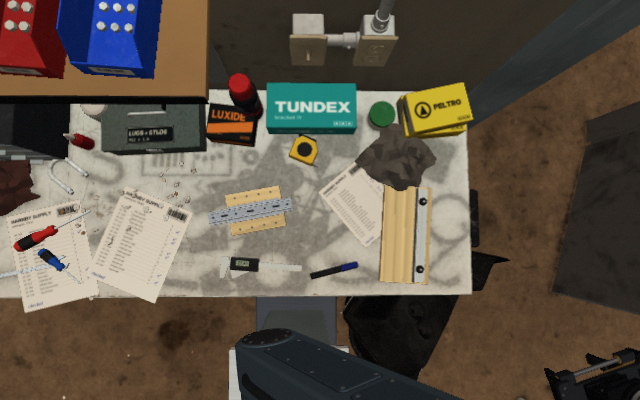

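View pics/side0.png

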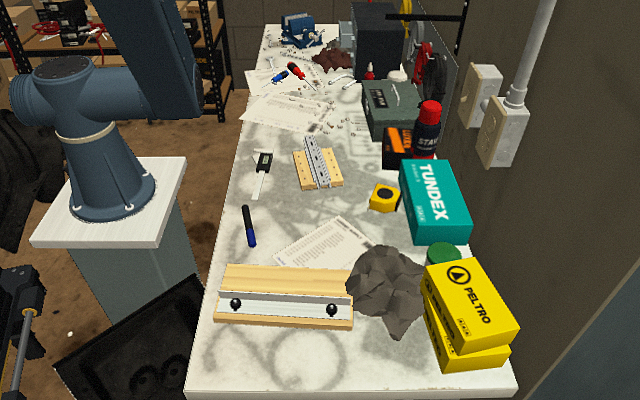

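The top view shows the rail running from about (208,218) to (292,203), with the board at (405,235), the fence face near column 415 and a cloth heap at (398,157). In the side view the fence nuts are at (236,303) and (331,309). I'll zoom in on the top view.

```bash
python3 - <<'E'
import cv2,numpy as np
t=cv2.imread("pics/top0.png")
a=cv2.resize(t[175:245,200:300],None,fx=8,fy=8,interpolation=cv2.INTER_CUBIC)[:, :]
cv2.imwrite("pics/a.png",cv2.resize(t[178:248,200:300],(800,560),interpolation=cv2.INTER_CUBIC))
cv2.imwrite("pics/b.png",cv2.resize(t[175:295,340:480],(700,600),interpolation=cv2.INTER_CUBIC))
E
```

```text
(no output)
```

View pics/a.png

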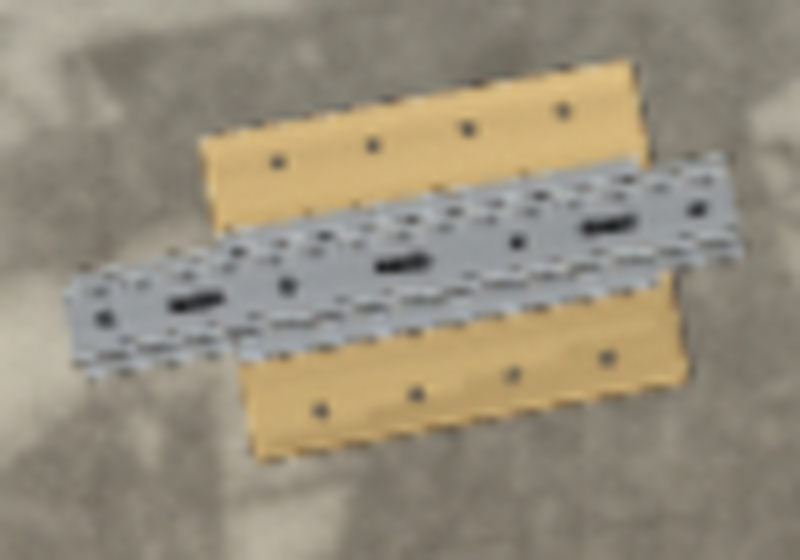

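View pics/b.png

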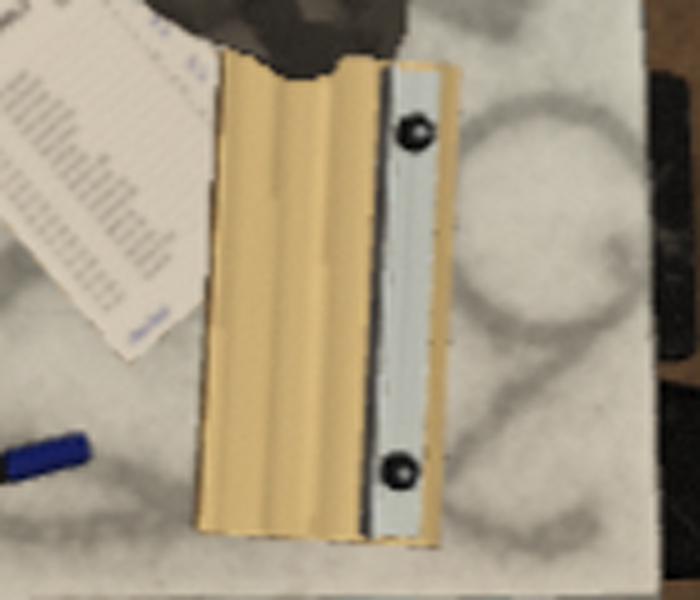

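```bash
python3 - <<'E'
from h import *
import pickle
c=pickle.load(open("top0.pkl","rb"))
A=lambda p:np.array(p)/8+[200,178]-.5+.0625
B=lambda p:np.array(p)/5+[340,175]-.5+.1
pc=onplane(c,A([[200,138],[632,60],[688,382],[258,460]]),.02)
print("panel",pc.round(4),pc.mean(0).round(4))
ld=pc[1]+pc[2]-pc[0]-pc[3]; print("dir",np.degrees(np.arctan2(ld[1],ld[0])),np.linalg.norm(ld)/2)
h=onplane(c,A([[105,318],[697,208],[71,325],[732,201]]),.037);print("rail holes, ends",h.round(4),np.degrees(np.arctan2(*(h[1]-h[0])[[1,0]])),np.linalg.norm(h[3]-h[2]))
f=onplane(c,B([[389,67],[371,537]]),.045);print("fence top edge",f.round(4),np.linalg.norm(f[1]-f[0]),"mid",f.mean(0).round(4),np.degrees(np.arctan2(*(f[0]-f[1])[[1,0]])))
b=onplane(c,B([[198,530],[440,545],[458,65],[222,55]]),.02);print("board",b.round(4))
E
```

```text
panel [[0.5603 0.1698 0.02  ]
 [0.5864 0.0264 0.02  ]
 [0.4788 0.0074 0.02  ]
 [0.4534 0.1492 0.02  ]] [0.5197 0.0882 0.02  ]
dir -79.75598677569643 0.14489768253016944
rail holes, ends [[ 0.4999  0.1958  0.037 ]
 [ 0.5356  0.0036  0.037 ]
 [ 0.4976  0.2068  0.037 ]
 [ 0.5379 -0.0078  0.037 ]] -79.48308334564419 0.21835581274008306
fence top edge [[ 0.5759 -0.3411  0.045 ]
 [ 0.3308 -0.3262  0.045 ]] 0.2455127967635875 mid [ 0.4533 -0.3337  0.045 ] -3.4747845667322927
board [[ 0.3316 -0.241   0.02  ]
 [ 0.3226 -0.3707  0.02  ]
 [ 0.5798 -0.3868  0.02  ]
 [ 0.5851 -0.2578  0.02  ]]
```

Emit:
jog_arm(delta_pos=[[25, 40, -5], [25, 40, -5], [25, 40, -5], [25, 40, -5], [25, 40, -5], [25, 40, -5], [25, 40, -5], [25, 40, -5], [32.3, 78.9, -10], [32.3, 78.9, -10], [32.3, 78.9, -10], [32.3, 78.9, -10]], turn=[10, 20, 30, 40, 50, 60, 70, 80, 83.8, 83.8, 83.8, 83.8], grip=[0.3, 0.3, 0.3, 0.3, 0.3, 0.3, 0.3, 0.3, 0.3, 0.3, 0.3, 0.3])

```text
time_s: 1.6
position: [0.474, 0.0466, 0.1409]
tcp_rot: [[-0.179, 0.984, 0.0], [0.984, 0.179, -0.0], [-0.0, 0.0, -1.0]]
force: [0.5, -0.7, 0.4]
opening: 0.703
grasp_force: 0.0
```

Emit:
jog_arm(delta_pos=[[0, 0, 0], [0, 0, 0], [0, 0, 0]], turn=[0, 0, 0], grip=[0.3, 0.3, 0.3])

```text
time_s: 1.98
position: [0.4739, 0.0433, 0.1413]
tcp_rot: [[-0.177, 0.984, 0.0], [0.984, 0.177, -0.0], [-0.0, 0.0, -1.0]]
force: [-0.1, -0.6, 0.5]
opening: 0.702
grasp_force: 0.0
```

Emit:
jog_arm(delta_pos=[[2.7, 14.7, -2], [2.7, 14.7, -5], [2.7, 14.7, -8], [2.7, 14.7, -11.4], [2.7, 14.7, -11.4], [2.7, 14.7, -11.4]], turn=[0.2, 0.2, 0.2, 0.2, 0.2, 0.2], grip=[0.3, 0.3, 0.3, 0.3, 0.3, 0.3])

```text
time_s: 2.72
position: [0.5018, 0.1904, 0.0281]
tcp_rot: [[-0.181, 0.984, 0.001], [0.984, 0.181, 0.0], [-0.0, 0.001, -1.0]]
force: [-0.1, 0.7, 0.1]
opening: 0.702
grasp_force: 0.0
```

```bash
python3 - <<'E'
from h import *
s=read_state();print(s["position"])
c=capture("side");im=c["color"];p=proj(c,s["position"])[0];print(p)
x,y=p.astype(int);x0,y0=max(x-60,0),max(y-45,0)
cv2.imwrite("pics/s1.png",cv2.resize(im[y0:y0+90,x0:x0+120],(800,600),interpolation=cv2.INTER_CUBIC))
E
```

```text
[0.50178431 0.19042735 0.02812902]
[310.24629728 140.2131341 ]
```

View pics/s1.png

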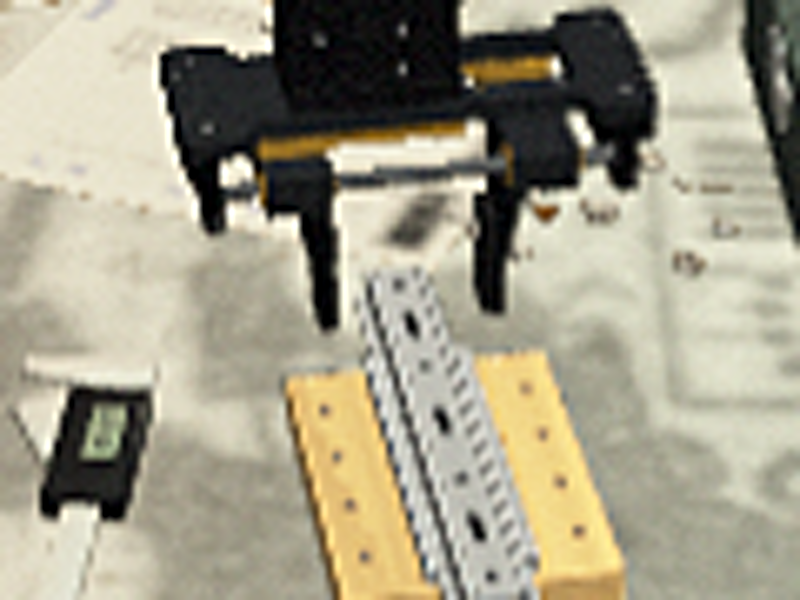

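The fingers, with tips at about (328,325) and (490,310) in the crop, straddle the rail end at about (400,280) and are centred on it. I'll close them.

Emit:
jog_arm(delta_pos=[[0, 0, 0], [0, 0, 0], [0, 0, 0], [0, 0, 0], [0, 0, 0], [0, 0, 0]], turn=[0, 0, 0, 0, 0, 0], grip=[1, 1, 1, 1, 1, 1])

```text
time_s: 3.52
position: [0.5006, 0.1918, 0.0273]
tcp_rot: [[-0.183, 0.983, -0.0], [0.983, 0.183, -0.0], [0.0, -0.0, -1.0]]
force: [-0.6, 0.5, 2.1]
opening: 0.282
grasp_force: 30.0
```

Emit:
jog_arm(delta_pos=[[-0.09, 0.49, 0], [-0.18, 0.98, 0], [-0.27, 1.48, 0], [-0.36, 1.97, 0], [-0.45, 2.46, 0], [-0.54, 2.95, 0], [-0.58, 3.15, 0]], turn=[0, 0, 0, 0, 0, 0, 0], grip=[1, 1, 1, 1, 1, 1, 1])

```text
time_s: 4.4
position: [0.4948, 0.2236, 0.0271]
tcp_rot: [[-0.183, 0.983, -0.0], [0.983, 0.183, -0.0], [0.0, -0.0, -1.0]]
force: [0.8, -1.0, 1.5]
opening: 0.282
grasp_force: 30.0
```

Slow steps from here, feeling for the stop or the catch.

Emit:
jog_arm(delta_pos=[[-0.04, 0.2, 0], [-0.07, 0.4, 0], [-0.11, 0.6, 0], [-0.13, 0.7, 0]], turn=[0, 0, 0, 0], grip=[1, 1, 1, 1])

```text
time_s: 4.9
position: [0.4936, 0.2303, 0.0272]
tcp_rot: [[-0.183, 0.983, -0.0], [0.983, 0.183, -0.0], [0.0, -0.0, -1.0]]
force: [0.7, -1.0, 0.2]
opening: 0.282
grasp_force: 30.0
```

Emit:
jog_arm(delta_pos=[[-0.03, 0.15, 0], [-0.05, 0.3, 0], [-0.05, 0.3, 0]], turn=[0, 0, 0], grip=[1, 1, 1])

```text
time_s: 5.28
position: [0.4925, 0.233, 0.0271]
tcp_rot: [[-0.183, 0.983, -0.001], [0.983, 0.183, -0.0], [-0.0, -0.001, -1.0]]
force: [-0.6, -1.5, 0.5]
opening: 0.286
grasp_force: 30.0
```

Emit:
jog_arm(delta_pos=[[-0.03, 0.15, 0], [-0.05, 0.3, 0], [-0.05, 0.3, 0]], turn=[0, 0, 0], grip=[1, 1, 1])

```text
time_s: 5.65
position: [0.4926, 0.2351, 0.0271]
tcp_rot: [[-0.184, 0.983, -0.001], [0.983, 0.184, -0.002], [-0.002, -0.001, -1.0]]
force: [0.5, -5.7, -0.4]
opening: 0.28
grasp_force: 30.0
```

Emit:
jog_arm(delta_pos=[[-0.02, 0.1, 0], [-0.04, 0.2, 0], [-0.04, 0.2, 0]], turn=[0, 0, 0], grip=[1, 1, 1])

```text
time_s: 6.02
position: [0.4921, 0.2381, 0.0272]
tcp_rot: [[-0.183, 0.983, -0.0], [0.983, 0.183, -0.0], [-0.0, -0.0, -1.0]]
force: [-0.2, -2.0, -0.1]
opening: 0.281
grasp_force: 30.0
```

Emit:
jog_arm(delta_pos=[[-0.03, 0.15, 0], [-0.05, 0.3, 0], [-0.05, 0.3, 0]], turn=[0, 0, 0], grip=[1, 1, 1])

```text
time_s: 6.4
position: [0.4913, 0.2424, 0.0272]
tcp_rot: [[-0.182, 0.983, -0.0], [0.983, 0.182, 0.002], [0.002, -0.0, -1.0]]
force: [-1.6, 3.6, 0.1]
opening: 0.28
grasp_force: 30.0
```

```bash
python3 - <<'E'
from h import *
c=capture("side");im=c["color"]
cv2.imwrite("pics/s2.png",cv2.resize(im[95:200,250:390],(800,600),interpolation=cv2.INTER_CUBIC))
E
```

```text
(no output)
```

View pics/s2.png

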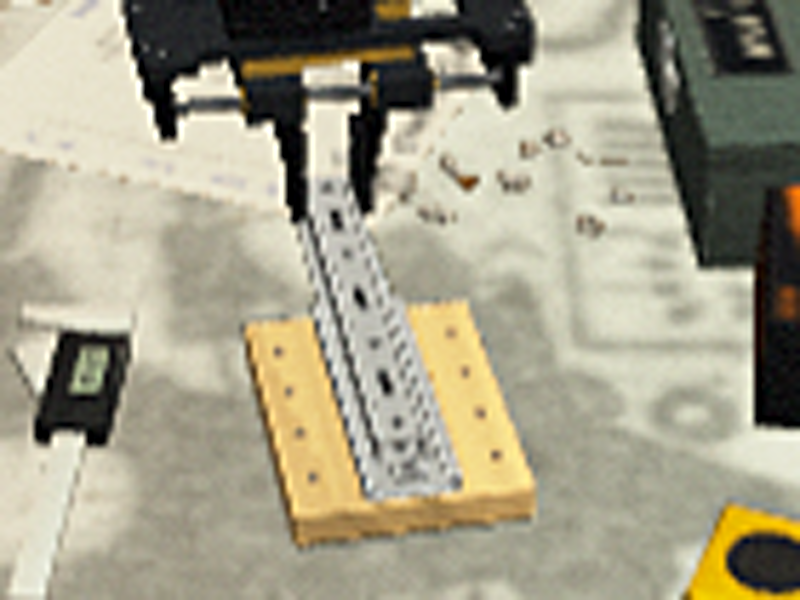

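The rail's far end at (405,440) in the crop is now well inside the channel, so the catch is passed on the +y-world side. I'll pull on and then regrip at the middle.

Emit:
jog_arm(delta_pos=[[-0.14, 0.79, 0], [-0.29, 1.57, 0], [-0.43, 2.36, 0], [-0.58, 3.15, 0], [-0.72, 3.93, 0], [-0.87, 4.72, 0], [-1.01, 5.51, 0], [-1.08, 5.9, 0], [-1.08, 5.9, 0], [-1.08, 5.9, 0]], turn=[0, 0, 0, 0, 0, 0, 0, 0, 0, 0], grip=[1, 1, 1, 1, 1, 1, 1, 1, 0.4, 0.4])

```text
time_s: 7.7
position: [0.4811, 0.3001, 0.0273]
tcp_rot: [[-0.183, 0.983, 0.0], [0.983, 0.183, 0.0], [0.0, 0.0, -1.0]]
force: [0.1, 0.4, 0.2]
opening: 0.426
grasp_force: 0.0
```

Emit:
jog_arm(delta_pos=[[0, 0, 0], [0, 0, 2], [0, 0, 4], [1.67, -9.1, 4], [1.67, -9.1, 4], [1.67, -9.1, 2], [1.67, -9.1, 0], [1.67, -9.1, 0]], turn=[0, 0, 0, 0, 0, 0, 0, 0], grip=[0.3, 0.3, 0.3, 0.3, 0.3, 0.3, 0.3, 0.3])

```text
time_s: 8.7
position: [0.4967, 0.2086, 0.0262]
tcp_rot: [[-0.182, 0.983, -0.003], [0.983, 0.182, -0.001], [-0.0, -0.003, -1.0]]
force: [0.5, 0.3, 1.0]
opening: 0.704
grasp_force: 0.0
```

```bash
python3 - <<'E'
from h import *
s=read_state();print(s["position"])
c=capture("side");im=c["color"]
cv2.imwrite("pics/s3.png",cv2.resize(im[75:180,240:380],(800,600),interpolation=cv2.INTER_CUBIC))
P=s["position"];u=np.array([.1805,-.9836,0])
for d in(-.11,0,.11):
  q=P+u*d;q[2]=.037;print((proj(c,q)[0]-[240,75])*800/140)
E
```

```text
[0.49666245 0.20858729 0.02618248]
[354.62943643 222.98924878]
[391.09379837 336.91491412]
[432.87776383 467.55097638]
```

View pics/s3.png

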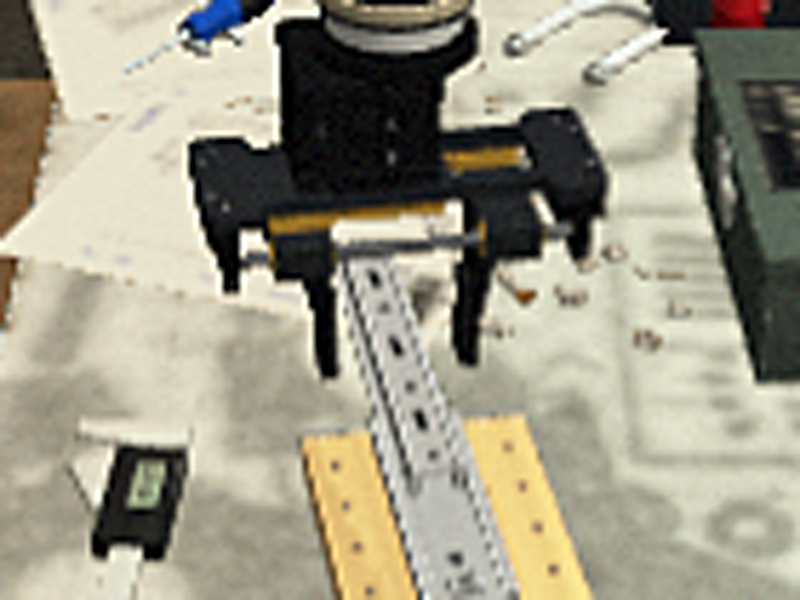

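The rail's near end is at about (435,475) and its middle slot at (397,345), roughly 6 mm closer to the panel than the TCP. I'll shift by that much and grip.

Emit:
jog_arm(delta_pos=[[0.11, -0.6, 0.08], [0.11, -0.6, 0.08], [0.11, -0.6, 0.08], [0.11, -0.6, 0.08], [0.11, -0.6, 0.08], [0.11, -0.6, 0.08], [0.11, -0.6, 0.08]], turn=[0, 0, 0, 0, 0, 0, 0], grip=[0.3, 1, 1, 1, 1, 1, 1])

```text
time_s: 9.62
position: [0.4985, 0.2032, 0.028]
tcp_rot: [[-0.183, 0.983, -0.001], [0.983, 0.183, -0.0], [0.0, -0.001, -1.0]]
force: [-0.2, 0.7, 0.4]
opening: 0.282
grasp_force: 30.0
```

Emit:
jog_arm(delta_pos=[[-0.18, 0.98, 0], [-0.36, 1.97, 0], [-0.54, 2.95, 0], [-0.72, 3.93, 0], [-0.9, 4.92, 0], [-1.08, 5.9, 0], [-1.26, 6.89, 0], [-1.44, 7.87, 0], [-1.62, 8.85, 0], [-1.8, 9.84, 0], [-1.8, 9.84, 0], [-1.8, 9.84, 0]], turn=[0, 0, 0, 0, 0, 0, 0, 0, 0, 0, 0, 0], grip=[1, 1, 1, 1, 1, 1, 1, 1, 1, 1, 1, 1])

```text
time_s: 11.12
position: [0.4807, 0.3015, 0.028]
tcp_rot: [[-0.183, 0.983, -0.0], [0.983, 0.183, -0.0], [-0.0, -0.0, -1.0]]
force: [0.0, 0.5, -3.0]
opening: 0.281
grasp_force: 30.0
```

Emit:
jog_arm(delta_pos=[[0, 0, 2], [0, -2, 6], [0, -6, 11], [-0.2, -11, 14], [-0.4, -17, 14], [-0.6, -23, 14], [-0.9, -29, 14], [-1.2, -35, 14], [-1.5, -41, 14], [-1.8, -47, 14], [-2.1, -52, 14], [-2.3, -56, 14]], turn=[0, 0, 0, -10, -20, -30, -40, -50, -60, -70, -80, -90], grip=[1, 1, 1, 1, 1, 1, 1, 1, 1, 1, 1, 1])

```text
time_s: 12.62
position: [0.4569, -0.261, 0.168]
tcp_rot: [[0.985, 0.175, 0.0], [0.175, -0.985, -0.0], [0.0, 0.0, -1.0]]
force: [0.5, 0.2, -2.9]
opening: 0.286
grasp_force: 30.0
```

Emit:
jog_arm(delta_pos=[[-0.1, -1.5, 0], [-0.2, -3, 0], [-0.2, -3, 0], [-0.2, -3, 0]], turn=[-8, -14.1, -14.1, -14.1], grip=[1, 1, 1, 1])

```text
time_s: 13.12
position: [0.4552, -0.2877, 0.1678]
tcp_rot: [[0.998, -0.061, -0.001], [-0.061, -0.998, 0.001], [-0.001, -0.001, -1.0]]
force: [-0.7, 0.3, -1.8]
opening: 0.281
grasp_force: 30.0
```

Emit:
jog_arm(delta_pos=[[0, 0, -4], [0, 0, -8], [0, 0, -11], [0, 0, -13], [0, 0, -13.7], [0, 0, -13.7]], turn=[0, 0, 0, 0, 0, 0], grip=[1, 1, 1, 1, 1, 1])

```text
time_s: 13.88
position: [0.4558, -0.2878, 0.0311]
tcp_rot: [[0.998, -0.061, -0.0], [-0.061, -0.998, 0.001], [-0.0, -0.0, -1.0]]
force: [-0.6, 0.2, -1.8]
opening: 0.282
grasp_force: 30.0
```

Emit:
jog_arm(delta_pos=[[0, 0, -0.1], [0, 0, -0.2], [0, 0, -0.3], [0, 0, -0.3]], turn=[0, 0, 0, 0], grip=[1, 1, 1, 1])

```text
time_s: 14.38
position: [0.4562, -0.2888, 0.0284]
tcp_rot: [[0.998, -0.062, 0.001], [-0.062, -0.998, -0.001], [0.001, 0.001, -1.0]]
force: [-0.2, -0.8, -0.6]
opening: 0.278
grasp_force: 30.0
```

Emit:
jog_arm(delta_pos=[[0, 0, -0.1], [0, 0, -0.2], [0, 0, -0.2]], turn=[0, 0, 0], grip=[1, 1, 1])

```text
time_s: 14.75
position: [0.4561, -0.2888, 0.0277]
tcp_rot: [[0.998, -0.062, 0.001], [-0.062, -0.998, -0.001], [0.001, 0.001, -1.0]]
force: [-2.3, 2.7, 12.0]
opening: 0.281
grasp_force: 30.0
```

Emit:
jog_arm(delta_pos=[[0, 0, 0.15], [0, 0, 0.15], [0, 0, 0.15], [0, 0, 0.15], [0, 0, 2], [0, 0, 6], [0, 3, 10], [0, 8, 10], [0, 13, 10], [0, 13, 10]], turn=[0, 0, 0, 0, 0, 0, 10, 20, 30, 40], grip=[0.45, 0.45, 0.45, 0.45, 0.45, 0.45, 0.4, 0.3, 0.2, 0.1])

```text
time_s: 16.0
position: [0.454, -0.1544, 0.1259]
tcp_rot: [[0.798, 0.602, -0.003], [0.602, -0.798, 0.002], [-0.001, -0.004, -1.0]]
force: [0.6, 0.5, -0.6]
opening: 0.833
grasp_force: 0.0
```

```bash
python3 - <<'E'
from h import *
import pickle
print(read_state()["position"])
c=capture("top");pickle.dump(c,open("t4.pkl","wb"));im=c["color"]
cv2.imwrite("pics/t4.png",cv2.resize(im[180:290,340:450],(600,600),interpolation=cv2.INTER_CUBIC))
E
```

```text
[ 0.45403274 -0.15438268  0.12590143]
```

View pics/t4.png

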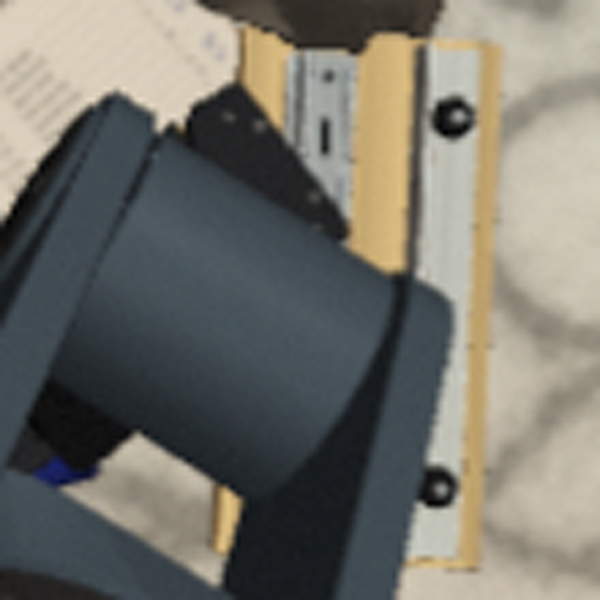

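The rail lies flat beside the fence, with an end hole at (329,76) and a slot at (325,137). Next I'll compute its position along the fence.

```bash
python3 - <<'E'
from h import *
import pickle
c=pickle.load(open("t4.pkl","rb"))
C=lambda p:np.array(p)/5.4545+[340,180]-.5+.09
h=onplane(c,C([[329,76],[325,137]]),.035);print(h)
ux=np.array([.998,-.0628]);n=np.array([.0628,.998]);m=np.array([.4533,-.3337])
cen=h[0,:2]-ux*(.11-.0125)
print("rail centre along fence, off face",(cen-m)@ux,(cen-m)@n)
f=onplane(c,C([[427,45]]),.045);print("fence far end along",(f[0,:2]-m)@ux)
# two-finger pusher start: 55mm off face
for d in(.075,.04):print(m+n*d)
E
```

```text
[[ 0.56219098 -0.29682882  0.035     ]
 [ 0.53236848 -0.29428651  0.035     ]]
rail centre along fence, off face 0.008862773607854911 0.043635791168759416
fence far end along 0.12330123566580542
[ 0.45801 -0.25885]
[ 0.455812 -0.29378 ]
```

Emit:
jog_arm(delta_pos=[[0.2, 0, 0], [0.4, 0, 0], [0.4, -2, 0], [0.4, -6, 0], [0.4, -10.5, 0], [0.4, -10.5, 0], [0.4, -10.5, -3], [0.4, -10.5, -6], [0.4, -10.5, -8.5], [0.4, -10.5, -9.6], [0.4, -10.5, -9.6]], turn=[10, 20, 30, 40, 49.4, 49.4, 49.4, 49.4, 49.4, 49.4, 49.4], grip=[0, 0, 0, 0, 0, 0, 0, 0, 0, 0, 0])

```text
time_s: 17.42
position: [0.4594, -0.2627, 0.0295]
tcp_rot: [[0.073, 0.997, -0.001], [0.997, -0.073, 0.001], [0.001, -0.001, -1.0]]
force: [0.2, -0.4, 0.4]
opening: 1.0
grasp_force: 0.0
```

Emit:
jog_arm(delta_pos=[[-0.02, -0.3, 0], [-0.04, -0.6, 0], [-0.06, -0.9, 0], [-0.08, -1.2, 0], [-0.09, -1.5, 0], [-0.11, -1.8, 0], [-0.12, -2.0, 0], [-0.12, -2.0, 0]], turn=[0.6, 0.6, 0.6, 0.6, 0.6, 0.6, 0.6, 0.6], grip=[0, 0, 0, 0, 0, 0, 0, 0])

```text
time_s: 18.42
position: [0.4585, -0.2838, 0.0299]
tcp_rot: [[0.062, 0.998, 0.0], [0.998, -0.062, -0.0], [-0.0, 0.0, -1.0]]
force: [-0.8, 1.9, 1.0]
opening: 0.999
grasp_force: 0.8
```

Emit:
jog_arm(delta_pos=[[-0.01, -0.15, 0], [-0.02, -0.3, 0], [-0.03, -0.45, 0], [-0.03, -0.45, 0]], turn=[0, 0, 0, 0], grip=[0, 0, 0, 0])

```text
time_s: 18.92
position: [0.4583, -0.2883, 0.03]
tcp_rot: [[0.062, 0.998, 0.0], [0.998, -0.062, -0.0], [-0.0, 0.0, -1.0]]
force: [-0.7, 1.4, 1.2]
opening: 1.002
grasp_force: 0.7
```

Emit:
jog_arm(delta_pos=[[0, -0.05, 0], [-0.01, -0.1, 0], [-0.01, -0.15, 0], [-0.01, -0.15, 0]], turn=[0, 0, 0, 0], grip=[0, 0, 0, 0])

```text
time_s: 19.42
position: [0.4582, -0.2895, 0.03]
tcp_rot: [[0.062, 0.998, 0.0], [0.998, -0.062, -0.0], [-0.0, 0.0, -1.0]]
force: [0.7, 0.7, -0.9]
opening: 0.997
grasp_force: 0.7
```

Emit:
jog_arm(delta_pos=[[0, -0.05, 0], [-0.01, -0.1, 0], [-0.01, -0.1, 0]], turn=[0, 0, 0], grip=[0, 0, 0])

```text
time_s: 19.8
position: [0.4581, -0.2906, 0.03]
tcp_rot: [[0.062, 0.998, 0.0], [0.998, -0.062, -0.0], [-0.0, 0.0, -1.0]]
force: [0.5, 1.2, -0.9]
opening: 1.0
grasp_force: 0.5
```

```bash
python3 - <<'E'
from h import *
c=capture("side");im=c["color"];print(read_state()["force"],read_state()["position"])
cv2.imwrite("pics/s5.png",cv2.resize(im[230:350,200:360],(800,600),interpolation=cv2.INTER_CUBIC))
E
```

```text
[ 0.49088722  1.6398698  -0.97130389] [ 0.45808813 -0.29058263  0.02998064]
```

View pics/s5.png

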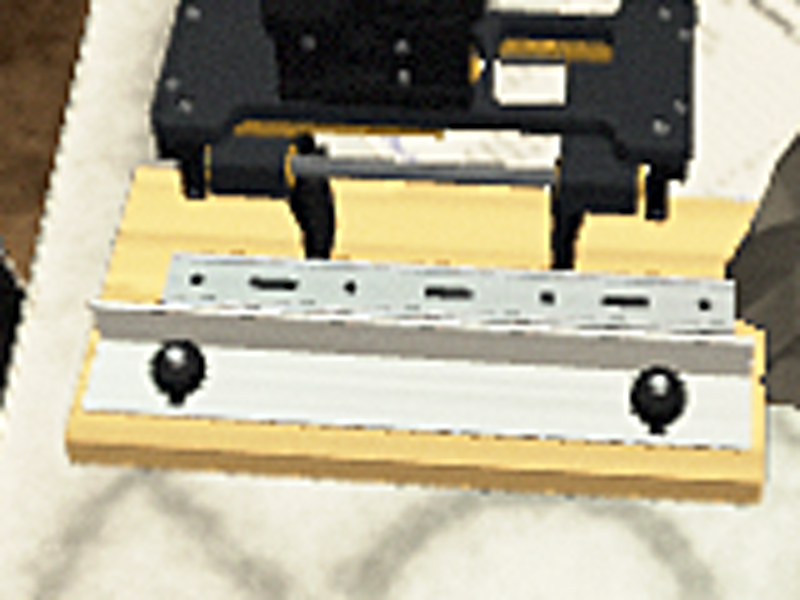

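The rail is almost on the fence: it spans columns 170–735 in the crop and the fence spans 95–752, so it is inside the fence's ends. I'll keep pushing gently.

Emit:
jog_arm(delta_pos=[[0, -0.05, 0], [-0.01, -0.1, 0], [-0.01, -0.1, 0]], turn=[0, 0, 0], grip=[0, 0, 0])

```text
time_s: 20.23
position: [0.458, -0.2916, 0.03]
tcp_rot: [[0.062, 0.998, 0.0], [0.998, -0.062, -0.0], [-0.0, 0.0, -1.0]]
force: [0.9, 1.0, -1.3]
opening: 0.996
grasp_force: 0.5
```

Emit:
jog_arm(delta_pos=[[0, -0.05, 0], [0, -0.08, 0], [0, -0.08, 0]], turn=[0, 0, 0], grip=[0, 0, 0])

```text
time_s: 20.6
position: [0.4579, -0.2922, 0.03]
tcp_rot: [[0.062, 0.998, -0.0], [0.998, -0.062, -0.0], [-0.0, -0.0, -1.0]]
force: [0.0, 1.2, -0.7]
opening: 1.0
grasp_force: 0.5
```

Emit:
jog_arm(delta_pos=[[0, -0.05, 0], [0, -0.08, 0], [0, -0.08, 0]], turn=[0, 0, 0], grip=[0, 0, 0])

```text
time_s: 20.98
position: [0.4579, -0.2928, 0.03]
tcp_rot: [[0.062, 0.998, -0.0], [0.998, -0.062, 0.0], [0.0, -0.0, -1.0]]
force: [0.2, 2.0, -0.2]
opening: 0.997
grasp_force: 0.9
```

Emit:
jog_arm(delta_pos=[[0, -0.03, 0], [0, -0.06, 0], [0, -0.06, 0]], turn=[0, 0, 0], grip=[0, 0, 0])

```text
time_s: 21.35
position: [0.4579, -0.2931, 0.03]
tcp_rot: [[0.063, 0.998, -0.0], [0.998, -0.063, 0.001], [0.001, -0.0, -1.0]]
force: [1.0, 4.1, 0.7]
opening: 1.002
grasp_force: 2.0
```

Emit:
jog_arm(delta_pos=[[0, -0.02, 0], [0, -0.04, 0], [0, -0.04, 0]], turn=[0, 0, 0], grip=[0, 0, 0])

```text
time_s: 21.72
position: [0.4579, -0.2934, 0.03]
tcp_rot: [[0.063, 0.998, -0.0], [0.998, -0.063, 0.001], [0.001, -0.0, -1.0]]
force: [2.7, 5.5, 0.3]
opening: 0.998
grasp_force: 2.6
```

```bash
python3 - <<'E'
from h import *
s=read_state();print(s["force"],s["moment"],s["position"])
E
```

```text
[2.70144775 5.53798123 0.26591772] [ 0.8851496  -0.35419604 -0.26549429] [ 0.45792451 -0.29338411  0.02998589]
```

The moment shows that only the near finger is pressing. I'll turn slightly so the far end is pushed home too.

Emit:
jog_arm(delta_pos=[[0, 0.02, 0], [0, 0.02, 0], [0, 0.02, 0]], turn=[-0.3, -0.6, -0.6], grip=[0, 0, 0])

```text
time_s: 22.1
position: [0.458, -0.2936, 0.03]
tcp_rot: [[0.071, 0.997, -0.0], [0.997, -0.071, -0.0], [-0.0, -0.0, -1.0]]
force: [1.3, 5.0, -0.0]
opening: 0.998
grasp_force: 2.5
```

```bash
python3 - <<'E'
from h import *
s=read_state();print(s["force"],s["moment"],s["position"],s["tcp_rot"][:,0])
E
```

```text
[ 1.32484599  4.99649776 -0.01196102] [ 0.82083423 -0.41481647  0.18558144] [ 0.45801445 -0.29361109  0.03002097] [ 7.08199721e-02  9.97489113e-01 -2.39009884e-05]
```

Emit:
jog_arm(delta_pos=[[0, -0.02, 0], [0, -0.03, 0], [0, -0.03, 0]], turn=[0.2, 0.2, 0.2], grip=[0, 0, 0])

```text
time_s: 22.48
position: [0.458, -0.2936, 0.03]
tcp_rot: [[0.069, 0.998, -0.0], [0.998, -0.069, 0.001], [0.001, -0.0, -1.0]]
force: [2.3, 4.3, 0.5]
opening: 0.997
grasp_force: 2.8
```

```bash
python3 - <<'E'
from h import *
s=read_state();print(s["force"],s["moment"],s["position"],s["tcp_rot"][:,0])
E
```

```text
[2.34265177 4.32528855 0.52016016] [ 0.94673593 -0.4446832  -0.01029697] [ 0.45796292 -0.29360126  0.02998826] [6.86495536e-02 9.97640593e-01 6.96685897e-04]
```

Emit:
jog_arm(delta_pos=[[0, 0.3, 0], [0.1, 1.5, 0], [0.1, 1.5, 4], [0.1, 1.5, 10], [0.1, 5, 14], [0.1, 11, 14], [0.1, 17, 14], [0.1, 23, 14], [0.1, 29, 14], [0.1, 34, 14], [0.1, 34, 14]], turn=[0, 0, 0, 0, 0, 0, 0, 0, 0, 0, 0], grip=[0, 0, 0, 0, 0, 0, 0, 0, 0, 0, 0])

```text
time_s: 23.85
position: [0.458, 0.0489, 0.1702]
tcp_rot: [[0.062, 0.998, 0.0], [0.998, -0.062, -0.0], [-0.0, 0.0, -1.0]]
force: [0.4, -0.5, 0.0]
opening: 1.001
grasp_force: 0.0
```

```bash
python3 - <<'E'
from h import *
import pickle
c=capture("top");pickle.dump(c,open("t6.pkl","wb"));s=capture("side")
a=cv2.resize(c["color"][180:290,370:440],(382,600),interpolation=cv2.INTER_CUBIC)
b=cv2.resize(s["color"][260:340,205:365],(418,209),interpolation=cv2.INTER_CUBIC)
o=np.zeros((600,800,3),np.uint8);o[:,:382]=a;o[:209,382:]=b
cv2.imwrite("pics/f6.png",o)
E
```

```text
(no output)
```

View pics/f6.png

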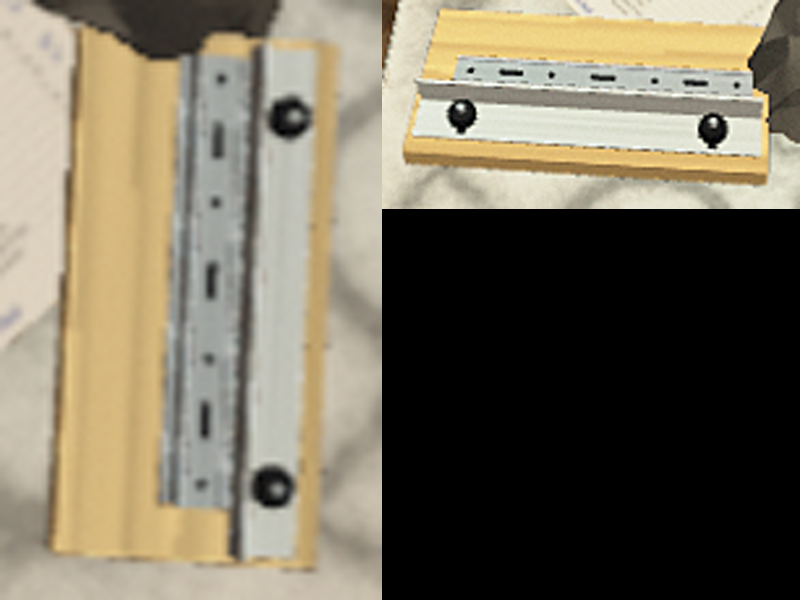

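```bash
python3 - <<'E'
from h import *
import pickle
c=pickle.load(open("t6.pkl","rb"))
C=lambda p:np.array(p)/5.4545+[370,180]-.5+.09
h=onplane(c,C([[221,78],[201,485]]),.035)[:,:2]
f=onplane(c,C([[262,46],[243,557]]),.045)[:,:2]
ang=lambda p:np.degrees(np.arctan2(*(p[0]-p[1])[::-1]))
ux=(f[0]-f[1]);L=np.linalg.norm(ux);ux/=L;n=np.array([-ux[1],ux[0]])
print(L,ang(h),ang(f),(h-f.mean(0))@ux,(h-f.mean(0))@n)
E
```

```text
0.24469206785852135 -4.020945198458228 -3.413406678152229 [ 0.10672516 -0.09045705] [0.016574   0.01866491]
```

```bash
python3 - <<'E'
from h import *
import pickle
c=pickle.load(open("t6.pkl","rb"));c0=pickle.load(open("top0.pkl","rb"))
def edge(c,z,off,s0,s1,show=False):
    # rows of a metric rectified patch: along fence s, normal t, at height z
    m=np.array([.4533,-.3337]);a=np.radians(-3.6);ux=np.array([np.cos(a),np.sin(a)]);n=np.array([-ux[1],ux[0]])
    S=np.linspace(s0,s1,41);T=np.arange(off[0],off[1],.0002)
    P=m+S[:,None,None]*ux+T[None,:,None]*n
    P=np.concatenate([P,np.full(P.shape[:2]+(1,),z)],2)
    uv=proj(c,P.reshape(-1,3)).reshape(P.shape[:2]+(2,)).astype(np.float32)
    g=cv2.remap(cv2.cvtColor(c["color"],cv2.COLOR_BGR2GRAY),uv[...,0].copy(),uv[...,1].copy(),cv2.INTER_CUBIC).astype(float)
    g=cv2.GaussianBlur(g,(0,0),sigmaX=5,sigmaY=1)
    d=-np.diff(g,axis=1) # bright at -y side -> dark
    return S,T,d
def fit(S,t):
    k=np.ones(len(S),bool)
    for _ in range(4):
        p=np.polyfit(S[k],t[k],1);r=t-np.polyval(p,S);k=abs(r)<max(.0004,2*r[k].std())
    return p,r[k].std(),k.sum()
for nm,c_ in(("start",c0),("end",c)):
    S,T,d=edge(c_,.045,(-.006,.006),-.1,.1)
    p,r,k=fit(S,T[d.argmax(1)]);print(nm,"fence top edge deg",-3.6+np.degrees(p[0]),"mm",p[1]*1e3,r*1e3,k)
S,T,d=edge(c,.035,(0,.013),-.09,.105)
p,r,k=fit(S,T[(-d).argmax(1)]);print("rail -y body edge",-3.6+np.degrees(p[0]),p[1]*1e3,r*1e3,k)
S,T,d=edge(c,.0235,(.028,.045),-.09,.105)
for sg in(1,-1):
    p,r,k=fit(S,T[(sg*d).argmax(1)]);print("rail +y flange edge",-3.6+np.degrees(p[0]),p[1]*1e3,r*1e3,k)
E
```

```text
start fence top edge deg -3.9597456260716872 mm -0.3414634146341562 0.49095135046197574 41
end fence top edge deg -3.960943447246177 mm -0.32195121951220496 0.48326528807577385 41
rail -y body edge -3.925687656095916 2.431487949199018 0.14160464742588033 40
rail +y flange edge -3.7163012695914635 38.220101849370074 4.787883492053113 41
rail +y flange edge -3.844068861537013 29.817314392924132 0.2629961833116102 41
```

The fence hasn't moved: its edge is at −3.96° and −0.3 mm both before and after. The rail lies parallel to it at −3.93° and was seated by feel, so I'll hand in.

```bash
python3 -c "
from rig import *
print(hand_in())"
```

```text
the job is handed in; nothing more can be done
None
```

I pulled the rail out past the catch (on the +y side in world axes), laid it holes up on the board, pushed it snug along the fence, and handed the job in; the fence showed no measurable movement, and no verdict came back.

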